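# Cap a preserve jar to the vent position

## Robot

A 7-joint arm with a two-finger parallel gripper is mounted at the origin on the work surface. World frame = base frame: x ahead of the robot, y to its left, z up, the work surface at z = 0. Lengths are in m, angles in rad, forces in N, time in s.
With the tool pointing down it reaches from about 0.35 to 0.9 m from the base axis. Payload 8.1 kg.
Tool frame: the origin (TCP) lies between the finger pads; the fingertips stand 11 mm ahead of it and the grasp point (between the pads) lies 8 mm behind it; z points along the fingers, y is the line along which they close (so a half turn about z gives the same grasp; the last joint's range is limited). The gripper opens to 92 mm and grips with 3 to 60 N. Pads are 19 mm wide; open, the fingers measure 130 mm over their backs; the gripper's body (75 mm by 190 mm) begins 47 mm behind the grasp point.
Start: joints at [1.1, 0.434, 0.025, 1.573, -0.012, 1.134, -0.075], TCP at [0.225, -0.583, 0.204] pointing down, gripper open.
Joint ranges: [-2.62, 2.62], [-0.44, 2.09], [-1.27, 1.32], [0.08, 2.57], [-1.32, 4.46], [0.12, 2], [-2.74, 2.74]. Speed limits (rad/s): [2.22, 2.22, 3.01, 3.01, 3.14, 3.14, 3.14].

## Interface

Orientations are given as a rotation vector (axis times angle).
In Python, from cell import observe, get_image, camera_params, sign_off gives the robot as it stands.
- The arm moves only by the shell command python3 -m pendant 'ROWS' [FORCE]. ROWS is JSON, one flat list of numbers, 7 for each row, row after row: the shift along the tool's x, y, z in m, then the turn, a rotation vector about the tool's x, y, z in rad, then the finger opening in m, from 0 to 0.0918. In form: [dx, dy, dz, rx, ry, rz, jaw, dx, dy, dz, rx, ry, rz, jaw, ...]. A call has 1 to 10 rows; each row shifts and turns the commanded pose from where the row before left it, along the tool's axes as they then stand; what a row does not reach is not made up. A row lasts 1/8 s, in which the tool goes at most 62.5 mm and 10.7 degrees, less where a joint would pass 70% of its speed; a pose out of reach is approached as far as the arm can. A call is refused whole if a number of a shift passes 0.0625 or a number of a turn 0.188, either way. A call with a gripper value outside its range is refused whole. The fingers move at their own pace and stop on an object; FORCE is the grip in N (left out, the last holds). Time passes only in rows, so rows that do not move let the fingers close. It gives the time, the measured TCP pose, the force, the opening and the grip force at its end, in the units of the state.
- observe(): the state, without advancing time (a new reading comes with each control period).
- get_image(name): name is "side" or "top"; returns the picture (400x640x3 uint8, red, green, blue); there is no depth.
- camera_params(name): a dict with "intrinsics" (3x3 intrinsics, pixels), "eye" and "rotation" of the camera in the world. Camera axes: x right, y down, z forward; pixel columns grow to the right and rows downward; lengths in m; the calibration is good to about 2 mm. A picture is of the moment at which its call begins. camera_params takes no time and is no camera call.
- sign_off(): hands the job in; it is judged then, once.
The state is a dict: "clock": time; "joints": joint angles; "dq": joint speeds; "joint_efforts": joint torques, N m; "position": TCP position; "ee_rot": TCP orientation; "force": force on the tool from outside, world axes, zero at the start; "ft_torque": the same for the moment, N m; "width": opening from 0.0 (shut) to 1.0 (fully open); "gripper_force": force on a finger pad.
Only numpy, scipy, OpenCV 4.12 (cv2) and the standard library are available. Lean on these libraries where they do the work, as an engineer would, in place of code of your own. Each camera call takes 0.05 s, during which the arm holds its last target. There are 200 camera calls.

## Task

Keeping it upright, set the square jar of plums fully down into the raised square nest of the steel capping stand and let go of it. Then take the bayonet lid by its bar, lower it into the jar mouth so that its two lugs pass through the two notches and the lid sits down on the rim, and turn it clockwise (seen from above) to the vent position: halfway, an eighth of a turn (45 degrees), well short of the lock click. Finish while still gripping the lid there; leave the round jar, the bowl and the spoon where they are.

Things in the scene. Friction and masses are not known exactly. Their poses are not given: they have to be found in the camera images.
- stand: Steel capping stand fixed to the counter: foot plate 130 x 130 x 10 mm, column 45 x 45 mm, on it a square open nest. The jar fits in with 2 mm to spare each side, in any of its four quarter-turn positions, and can then turn about 4 degrees either way. Origin: centre of the underside on the counter; x and y along the nest's sides, z up.
- stand_nest (a point): Centre of the nest floor, 38 mm above the counter. Nest 68 mm square inside, walls 8 mm high (to 46 mm above the counter) with outward flared lips up to 54 mm above the counter.
- jar: Square clear glass jar of yellow plums with a square steel collar on top, the only square jar: 64 x 64 mm, 90 mm high, about 0.4 kg, upright on the counter. Grip it across two opposite faces. Origin: centre of its underside; x and y square to its side faces, z up.
- jar_mouth (a point): Centre of the jar's mouth, level with the rim (90 mm above its underside): a 49 mm hole in the 6 mm thick collar, with two notches at the jar's +x and -x sides, 17 mm wide at the hole, reaching 29 mm from the axis. Axes as the jar.
- jar_seat (a point): Point on the jar's axis 77 mm above its underside, where the lid's origin lies when the lid sits down on the rim. The lugs then turn under the collar: anticlockwise they soon meet a stop; clockwise they run free for about 60 degrees, then meet sprung click pins, and a locked stop at about 90 degrees.
- lid: Steel bayonet lid, about 0.18 kg, lying right way up: plug 46 mm in diameter, 13 mm deep, below a 64 mm flange (z = 13 to 17 mm). Two lugs, 8 mm wide, z = 1 to 5 mm, stick out of the plug at +x and -x to 27 mm from the axis. Either way round fits. Fully down, the lugs are 2 mm below the collar. Origin: centre of the plug's underside; z up.
- lid_bar (a point): Centre of the lid's upright black grip bar, 33 mm above the lid's origin. Bar 46 mm long along the lid's x, 16 mm thick along y, z = 17 to 49 mm from the origin. It lies right above the lugs, so it must point along the jar's x (over the notches) to let the lid in.
- round_jar: Bystander: closed round jar of dark red preserve with a brass cap, 72 mm in diameter, 110 mm high, standing on the counter. Origin: centre of its underside.
- bowl: Bystander: white ceramic bowl, 90 mm in diameter, 40 mm high. Origin: centre of its underside.
- spoon: Bystander: a spoon lying flat on the counter, between the robot and the stand. Origin: centre of its underside, long side along its x.
Things that resemble listed ones, but are neither listed nor needed, are in the scene too. Leave any purple look-alike of the lid alone.

How it is judged:
By the outcome, as a careful person would: the job done as asked, in the order asked, and still so for the second after the job is handed in, while the arm keeps its last pose, push and grip.
It also fails if it takes over 64 s, if anything falls off the work surface, if the arm or the gripper's body presses on something with over 40 N, if the wrist force passes 120 N, or if a joint passes its speed limit or range.

## Working session

There is one attempt and no reset: what is moved stays moved. The work goes in short steps, Python scripts to look and compute and a shell command to move; the robot and the scene stay as the last step left them, time stands still between calls to the robot, and variables do not carry over. Pictures are saved under pics/ and viewed, at most 10 in all, crops included, and the job is handed in when it is done.

```bash
mkdir -p pics; ls; python3 - <<'E'
from cell import *
import cv2,numpy as np
np.set_printoptions(precision=4,suppress=True)
s=observe();print({k:s[k] for k in('clock','position','ee_rot','force','width')})
for n in('top','side'):
    p=camera_params(n);print(n,np.array(p['intrinsics']).tolist(),p['eye'],np.array(p['rotation']).tolist())
    cv2.imwrite(f'pics/{n}0.png',get_image(n)[:,:,::-1])
E
```

```text
pics
{'clock': 0.0, 'position': array([ 0.2245, -0.5827,  0.2033]), 'ee_rot': array([-3.0872, -0.5741,  0.0007]), 'force': array([-0.17  ,  0.1122, -0.6083]), 'width': 0.9979892942782296}
top [[466.95621991721913, 0.0, 321.6651684647653], [0.0, 466.95621991721913, 190.9893121455267], [0.0, 0.0, 1.0]] [ 0.4651 -0.0396  1.2962] [-2.1926323132202112, 2.1514263656491854, -0.07305747254146822]
side [[468.4949064321107, 0.0, 308.94905847100983], [0.0, 468.4949064321107, 194.7992018708675], [0.0, 0.0, 1.0]] [0.1917 0.8467 0.703 ] [-0.48182002782000355, 2.5410287330101635, -1.3972538989130585]
```

View pics/top0.png

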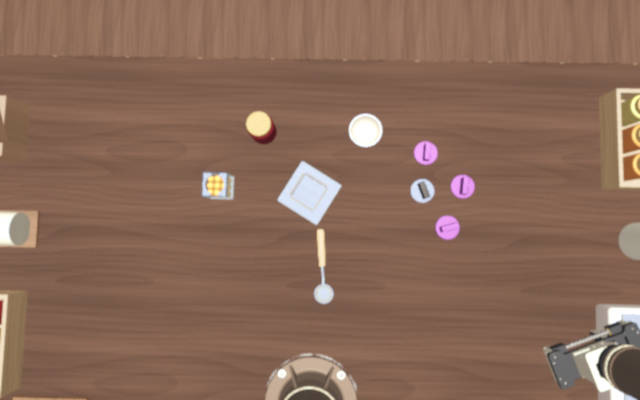

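View pics/side0.png

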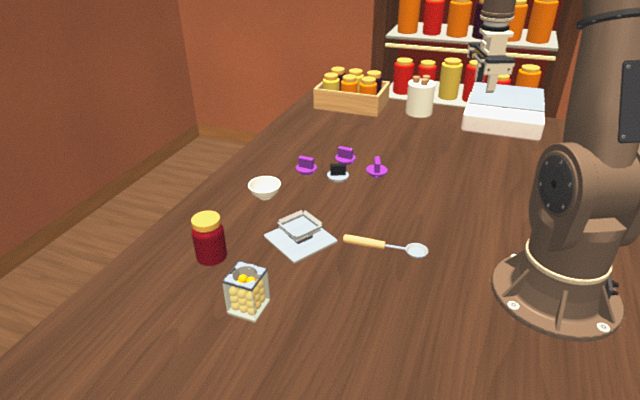

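The top view shows the square jar at (218,186), the stand at (310,192), the round jar at (260,127), the bowl at (366,130) and the spoon at (322,265).

Candidates for the lid:
- Steel disc with black bar at (423,191), which matches the description.
- Purple look-alikes at (426,153), (462,187) and (447,228).

Candidates for the jar:
- Square yellow-plum jar at (218,186), my choice.
- Round red jar at (260,127).
- Crate jars at the edges.

Next is one close crop to check these choices.

```bash
python3 - <<'E'
import cv2,numpy as np
t=cv2.imread('pics/top0.png');s=cv2.imread('pics/side0.png')
def c(im,x,y,w,h,W,H): return cv2.resize(im[y:y+h,x:x+w],(W,H),interpolation=cv2.INTER_CUBIC)
a=np.hstack([c(t,195,165,45,45,266,300),c(t,270,155,80,80,267,300),c(t,405,170,40,40,267,300)])
b=np.hstack([c(s,210,255,70,70,266,300),c(s,260,200,80,70,267,300),c(s,320,150,40,40,267,300)])
cv2.imwrite('pics/crop1.png',np.vstack([a,b]))
E
```

```text
(no output)
```

View pics/crop1.png

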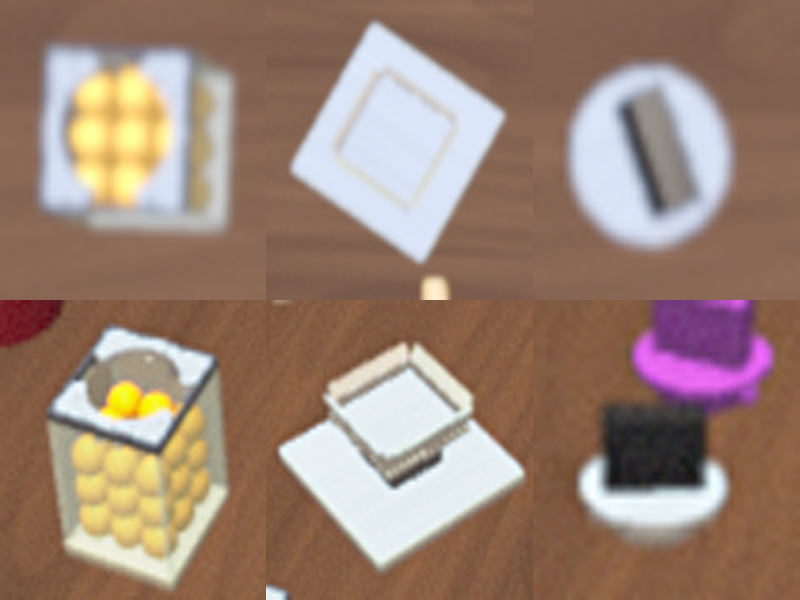

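Choices confirmed. The jar's notches lie along image-vertical, roughly world x. The steel lid with the black bar is at (423,191) in top and (338,173) in side. Next I measure.

```bash
cat > h.py <<'E'
import cv2,numpy as np
from scipy.spatial.transform import Rotation as R
from cell import *
np.set_printoptions(precision=4,suppress=True)
P={n:camera_params(n) for n in('top','side')}
def ray(n,uv):
    p=P[n];K=np.array(p['intrinsics']);uv=np.atleast_2d(np.asarray(uv,float))
    d=np.c_[uv,np.ones(len(uv))]@np.linalg.inv(K).T@R.from_rotvec(p['rotation']).as_matrix().T
    return np.array(p['eye']),d/np.linalg.norm(d,axis=1,keepdims=True)
def onz(n,uv,z):
    e,d=ray(n,uv);return e+d*((z-e[2])/d[:,2])[:,None]
def tri(a,b):
    (e,d),(f,g)=ray('top',a),ray('side',b);d,g=d[0],g[0]
    t=np.linalg.lstsq(np.c_[d,-g],f-e,rcond=None)[0];p,q=e+t[0]*d,f+t[1]*g
    return (p+q)/2,np.linalg.norm(p-q)
def proj(n,X):
    p=P[n];c=(np.atleast_2d(X)-p['eye'])@R.from_rotvec(p['rotation']).as_matrix();c=c@np.array(p['intrinsics']).T
    return c[:,:2]/c[:,2:]
def mask(im,f,box,up=4):
    x,y,w,h=box;c=cv2.resize(im[y:y+h,x:x+w],None,fx=up,fy=up,interpolation=cv2.INTER_CUBIC).astype(int)
    m=f(c[...,2],c[...,1],c[...,0]).astype(np.uint8)
    cs,_=cv2.findContours(m,0,2);return sorted(cs,key=cv2.contourArea)[::-1],lambda q:(np.reshape(q,(-1,2))+.5)/up-.5+[x,y]
steel=lambda r,g,b:(b>r+4)&(b>110)
def quad(c):
    h=cv2.convexHull(c)
    return cv2.approxPolyN(h,4,ensure_convex=True).reshape(-1,2).astype(float)
def cen(q):
    l=lambda a,b:np.cross(np.r_[a,1],np.r_[b,1]);x=np.cross(l(q[0],q[2]),l(q[1],q[3]));return x[:2]/x[2]
E
cat > m.py <<'E'
from h import *
t=cv2.imread('pics/top0.png');s=cv2.imread('pics/side0.png')
def ang(X): 
    return [round(np.degrees(np.arctan2(*(X[(i+1)%4]-X[i])[1::-1]))%90,1) for i in range(4)]
for name,bt,bs,z in(('jar',(195,165,45,40),(215,255,65,65),.09),('plate',(270,155,80,75),(260,218,80,45),.01)):
    C=[]
    for n,im,b in(('top',t,bt),('side',s,bs)):
        cs,f=mask(im,steel,b)
        c=np.vstack([k for k in cs if cv2.contourArea(k)>40])
        q=f(quad(c));X=onz(n,q,z);C.append(cen(q))
        print(name,n,q.round(1).tolist(),'cen',onz(n,cen(q),z)[0],'ang',ang(X),'sides',np.linalg.norm(X-np.roll(X,-1,0),axis=1))
    print('  tri',*tri(*C))
C=[]
for n,im,b in(('top',t,(405,173,36,36)),('side',s,(322,158,32,26))):
    cs,f=mask(im,steel,b);h=f(cv2.convexHull(np.vstack(cs))).astype(np.float32)
    e=cv2.fitEllipse(h);print('lid',n,e,onz(n,e[0],.017)[0]);C.append(e[0])
    cs,f=mask(im,lambda r,g,b:(r<110)&(b<r+6)&(abs(r-b)<25) if n=='side' else (abs(r-b)<30)&(r<150),(b[0]+6,b[1]+4,b[2]-12,b[3]-10))
    r=cv2.minAreaRect(cs[0]);q=f(cv2.boxPoints(r));X=onz(n,q,.049);print(' bar',n,q.round(1).tolist(),'cen',onz(n,q.mean(0),.049)[0],[round(np.degrees(np.arctan2(*(X[(i+1)%4]-X[i])[1::-1]))%180,1) for i in range(4)],np.linalg.norm(X-np.roll(X,-1,0),axis=1))
print(' tri',*tri(*C))
E
python3 m.py
```

```text
jar top [[225.9, 197.9], [201.1, 196.1], [202.4, 171.6], [227.6, 171.9]] cen [0.5763 0.2606 0.09  ] ang [np.float64(87.0), np.float64(89.4), np.float64(0.4), np.float64(88.2)] sides [0.0648 0.0641 0.0661 0.0681]
jar side [[251.1, 289.6], [221.6, 280.9], [238.6, 259.9], [266.9, 268.1]] cen [0.5769 0.2604 0.09  ] ang [np.float64(89.2), np.float64(0.0), np.float64(88.1), np.float64(89.5)] sides [0.0642 0.066  0.0648 0.0647]
  tri [0.5765 0.2606 0.0903] 0.00046694383494061235
plate top [[341.6, 184.9], [316.1, 224.9], [276.6, 199.9], [301.4, 159.9]] cen [0.5663 0.0164 0.01  ] ang [np.float64(58.6), np.float64(58.9), np.float64(59.7), np.float64(59.0)] sides [0.1309 0.1292 0.1305 0.1318]
plate side [[293.6, 260.6], [256.1, 228.6], [303.4, 216.1], [338.4, 238.6]] cen [0.5722 0.0058 0.01  ] ang [np.float64(60.0), np.float64(45.7), np.float64(63.3), np.float64(58.8)] sides [0.1585 0.1285 0.1297 0.1322]
  tri [0.5664 0.0164 0.0189] 0.0018412157472355742
lid top ((421.9371643066406, 190.25856018066406), (23.687341690063477, 24.166217803955078), 134.74510192871094) [ 0.5775 -0.2941  0.017 ]
 bar top [[416.7, 183.6], [423.6, 181.0], [429.4, 196.1], [422.5, 198.8]] cen [ 0.5758 -0.2906  0.049 ] [np.float64(112.1), np.float64(21.1), np.float64(112.1), np.float64(21.2)] [0.02   0.0432 0.0199 0.0432]
lid side ((340.6826477050781, 167.45689392089844), (22.719356536865234, 30.87672233581543), 57.75941848754883) [ 0.5822 -0.3363  0.017 ]
 bar side [[330.1, 161.6], [346.4, 161.6], [346.4, 174.4], [330.1, 174.4]] cen [ 0.5695 -0.2757  0.049 ] [np.float64(20.0), np.float64(108.2), np.float64(20.2), np.float64(109.9)] [0.0478 0.0758 0.0456 0.0758]
 tri [ 0.5713 -0.2901  0.0432] 0.00820840806138255
```

```bash
cat > m2.py <<'E'
from h import *
t=cv2.imread('pics/top0.png');s=cv2.imread('pics/side0.png')
st=lambda r,g,b:(b>r-2)&(g>r-4)&(b>125)
C=[]
for n,im,b in(('top',t,(405,173,36,36)),('side',s,(322,158,34,26))):
    cs,f=mask(im,st,b);h=f(cv2.convexHull(np.vstack([c for c in cs if cv2.contourArea(c)>30]))).astype(np.float32)
    e=cv2.fitEllipse(h);print('lid',n,e,cv2.boundingRect(h),onz(n,e[0],.017)[0]);C.append(e[0])
print(' tri',*tri(*C))
# nest rim: beige
C=[]
for n,im,b in(('top',t,(285,168,50,46)),('side',s,(272,206,56,40))):
    cs,f=mask(im,lambda r,g,b:(r>b+3)&(r>135) if n=='top' else (r>b+3)&(r>135)&(g>120),b)
    h=cv2.convexHull(np.vstack([c for c in cs if cv2.contourArea(c)>20]))
    q=f(quad(h));X=onz(n,q,.054);C.append(cen(q));print('nest',n,q.round(1).tolist(),onz(n,cen(q),.054)[0],np.linalg.norm(X-np.roll(X,-1,0),axis=1))
print(' tri',*tri(*C))
for nm,c,z,yaw,L in(('jar',(.5765,.2605),.09,-1,.032),('nest',(.5664,.0164),.054,-31,.037),('plate',(.5664,.0164),.01,-31,.065),):
    for n,im in(('top',t),('side',s)):
        a=np.radians(yaw+45+90*np.arange(4));X=np.c_[c[0]+L*2**.5*np.cos(a),c[1]+L*2**.5*np.sin(a),[z]*4];print(nm,n,proj(n,X).round(1).tolist())
E
python3 m2.py
```

```text
lid top ((421.9171447753906, 190.27142333984375), (23.554487228393555, 23.927196502685547), 135.8211669921875) (410, 178, 24, 25) [ 0.5775 -0.294   0.017 ]
lid side ((337.5138854980469, 174.5343017578125), (10.72794246673584, 21.94251251220703), 90.80826568603516) (326, 170, 23, 10) [ 0.5771 -0.2922  0.017 ]
 tri [ 0.5776 -0.2942  0.0158] 0.00016189307173767039
nest top [[334.4, 213.4], [284.6, 213.4], [284.6, 167.6], [334.4, 167.6]] [0.5681 0.0127 0.054 ] [0.1324 0.1227 0.1335 0.1225]
nest side [[271.6, 248.9], [271.6, 221.6], [303.1, 207.9], [333.4, 230.1]] [0.5828 0.0316 0.054 ] [0.1038 0.094  0.1186 0.1537]
 tri [0.5785 0.0169 0.0444] 0.02058848582961135
jar top [[202.4, 171.8], [201.0, 196.2], [225.5, 197.1], [226.8, 172.6]]
jar side [[221.9, 280.8], [251.3, 289.6], [267.1, 268.4], [238.9, 260.5]]
nest top [[303.8, 172.1], [289.0, 195.5], [312.4, 210.2], [327.2, 186.7]]
nest side [[277.9, 220.7], [295.8, 235.4], [321.2, 223.6], [302.8, 209.9]]
plate top [[301.5, 160.3], [276.3, 199.8], [316.2, 224.9], [341.2, 185.0]]
plate side [[263.1, 234.2], [293.6, 261.4], [337.7, 239.6], [305.5, 215.5]]
```

```bash
cat > go.py <<'E'
import sys
from h import *
x,y,z,yaw=map(float,sys.argv[1:5]);s=observe();Rm=R.from_rotvec(s['ee_rot'])
print('t',round(s['clock'],2),'pos',s['position'],'yaw',np.degrees(np.arctan2(*Rm.as_matrix()[1::-1,0])).round(2),'F',s['force'],'w',round(s['width']*91.8,1),'gf',s['gripper_force'],'j7',s['joints'][6])
T=R.from_euler('z',yaw,degrees=True)*R.from_euler('x',180,degrees=True)
rv=(Rm.inv()*T).as_rotvec();print('shift now-axes',Rm.inv().apply(np.array([x,y,z])-s['position']),'turn',rv,'rows',np.abs(rv).max()/.186)
print('shift after turn',T.inv().apply(np.array([x,y,z])-s['position']))
E
python3 -m pendant '[0.042,-0.044,0,0,0,0,0.0918,0.042,-0.044,0,0,0,0,0.0918,0.042,-0.044,0,0,0,0,0.0918,0.042,-0.044,0,0,0,0,0.0918,0.042,-0.044,0,0,0,0,0.0918,0.042,-0.044,0,0,0,0,0.0918,0.042,-0.044,0,0,0,0,0.0918,0.042,-0.044,0,0,0,0,0.0918,0.042,-0.044,0,0,0,0,0.0918,0.042,-0.044,0,0,0,0,0.0918]'
python3 go.py .5765 .2605 .2 89
```

```text
clock: 1.35
position: [0.4588, -0.0199, 0.204]
ee_rot: [3.088, 0.574, 0.0]
force: [1.5, -0.5, 0.1]
width: 0.996
gripper_force: 0.0
t 1.35 pos [ 0.4588 -0.0199  0.204 ] yaw 21.05 F [ 1.5036 -0.5391  0.1353] w 91.4 gf 0.0 j7 -1.363213697817568
shift now-axes [ 0.2106 -0.2194  0.004 ] turn [ 0.0002  0.0002 -1.186 ] rows 6.376252039228284
shift after turn [0.2824 0.1128 0.004 ]
```

```bash
python3 -m pendant '[0,0,0,0,0,-0.169,0.0918,0,0,0,0,0,-0.169,0.0918,0,0,0,0,0,-0.169,0.0918,0,0,0,0,0,-0.169,0.0918,0,0,0,0,0,-0.169,0.0918,0,0,0,0,0,-0.169,0.0918,0,0,0,0,0,-0.172,0.0918,0.056,0.022,0,0,0,0,0.0918,0.056,0.022,0,0,0,0,0.0918,0.056,0.022,0,0,0,0,0.0918]'
python3 -m pendant '[0.056,0.022,0,0,0,0,0.0918,0.056,0.022,0,0,0,0,0.0918,0,0,0,0,0,0,0.0918]'
python3 go.py .5765 .2605 .053 89
```

```text
clock: 2.6
position: [0.5279, 0.1464, 0.2038]
ee_rot: [2.242, 2.201, -0.001]
force: [0.5, -0.6, 0.1]
width: 1.0
gripper_force: 0.0
clock: 2.98
position: [0.5725, 0.2621, 0.203]
ee_rot: [-2.231, -2.207, -0.001]
force: [-1.3, -0.4, 0.4]
width: 0.997
gripper_force: 0.0
t 2.98 pos [0.5725 0.2621 0.203 ] yaw 89.38 F [-1.2886 -0.4022  0.4078] w 91.5 gf 0.0 j7 -0.7688106881973555
shift now-axes [-0.002   0.0043  0.15  ] turn [-0.0018 -0.003   0.0066] rows 0.03529800339605028
shift after turn [-0.0016  0.0041  0.15  ]
```

```bash
python3 -m pendant '[-0.002,0.004,0.03,0,0,0.006,0.0918,0,0,0.03,0,0,0,0.0918,0,0,0.03,0,0,0,0.0918,0,0,0.03,0,0,0,0.0918,0,0,0.03,0,0,0,0.0918,0,0,0,0,0,0,0.0918]'
python3 go.py .5765 .2605 .053 89
python3 -m pendant '[0,0,0,0,0,0,0.055,0,0,0,0,0,0,0.055,0,0,0,0,0,0,0.055,0,0,0,0,0,0,0.055,0,0,0,0,0,0,0.055,0,0,0,0,0,0,0.055]' 25
python3 go.py .5765 .2605 .053 89
```

```text
clock: 3.72
position: [0.5755, 0.2522, 0.0517]
ee_rot: [-2.247, -2.194, 0.008]
force: [-0.5, 0.0, 0.9]
width: 0.999
gripper_force: 0.0
t 3.73 pos [0.5755 0.2522 0.0517] yaw 88.64 F [-0.4784  0.0049  0.8611] w 91.7 gf 0.0 j7 -0.8536455463603272
shift now-axes [ 0.0083  0.0008 -0.0013] turn [-0.0043  0.003  -0.0063] rows 0.033982735066532065
shift after turn [ 0.0083  0.0008 -0.0013]
clock: 4.47
position: [0.5771, 0.2546, 0.0549]
ee_rot: [2.246, 2.196, 0.001]
force: [-2.3, -2.3, 6.9]
width: 0.695
gripper_force: 24.9
t 4.47 pos [0.5771 0.2546 0.0549] yaw 88.69 F [-2.3083 -2.327   6.8502] w 63.8 gf 24.924639835953712 j7 -0.8539304065158008
shift now-axes [ 0.0059 -0.0008  0.0019] turn [ 0.0004 -0.0001 -0.0054] rows 0.028862344145298403
shift after turn [ 0.0059 -0.0007  0.0019]
```

```bash
python3 -m pendant '[0,0,-0.02,0,0,0,0.055,0,0,-0.04,0,0,0,0.055,0,0,-0.04,0,0,0,0.055,0,0,-0.02,0,0,0,0.055,0,0,0,0,0,-0.15,0.055,0,0,0,0,0,-0.15,0.055,0,0,0,0,0,-0.15,0.055,0,0,0,0,0,-0.15,0.055,0,0,0,0,0,-0.15,0.055,0,0,0,0,0,-0.15,0.055]'
python3 -m pendant '[0,0,0,0,0,-0.15,0.055,0,0,0,0,0,0,0.055]'
python3 go.py .5715 .0133 .175 149
```

```text
clock: 5.72
position: [0.5771, 0.2539, 0.1747]
ee_rot: [1.061, 2.957, -0.001]
force: [0.5, 0.3, -4.7]
width: 0.694
gripper_force: 24.9
clock: 5.98
position: [0.5772, 0.2539, 0.1744]
ee_rot: [-0.846, -3.025, 0.0]
force: [-0.1, 0.3, -4.4]
width: 0.694
gripper_force: 24.9
t 5.97 pos [0.5772 0.2539 0.1744] yaw 148.76 F [-0.1295  0.3293 -4.3951] w 63.7 gf 24.93861012160778 j7 0.1436368025087495
shift now-axes [-0.1199 -0.2087 -0.0005] turn [-0.0002 -0.0001 -0.0042] rows 0.022512596061981326
shift after turn [-0.119  -0.2092 -0.0006]
```

```bash
python3 -m pendant '[-0.02,-0.035,0,0,0,-0.004,0.055,-0.02,-0.035,0,0,0,0,0.055,-0.02,-0.035,0,0,0,0,0.055,-0.02,-0.035,0,0,0,0,0.055,-0.02,-0.035,0,0,0,0,0.055,-0.02,-0.034,0,0,0,0,0.055,0,0,0,0,0,0,0.055,0,0,0,0,0,0,0.055,0,0,0,0,0,0,0.055]'
python3 go.py .5715 .0133 .175 149
python3 - <<'E'
from h import *
a=get_image('top')[:,:,::-1];b=get_image('side')[:,:,::-1]
cv2.imwrite('pics/top1.png',a);cv2.imwrite('pics/side1.png',b)
r=lambda im,x,y,w,h:cv2.resize(im[y:y+h,x:x+w],(400,400),interpolation=cv2.INTER_CUBIC)
cv2.imwrite('pics/v1.png',np.hstack([r(a,260,140,100,100),r(b,250,140,120,120)]))
E
```

```text
clock: 7.1
position: [0.5725, 0.0149, 0.1744]
ee_rot: [0.837, 3.028, 0.001]
force: [-0.4, -0.3, -5.3]
width: 0.697
gripper_force: 25.0
t 7.1 pos [0.5725 0.0149 0.1744] yaw 149.11 F [-0.3607 -0.3454 -5.2696] w 63.9 gf 24.964936450123787 j7 0.5328032138175195
shift now-axes [ 0.     -0.0019 -0.0006] turn [0.0007 0.0001 0.0019] rows 0.010448733428966921
shift after turn [ 0.     -0.0019 -0.0006]
```

View pics/v1.png

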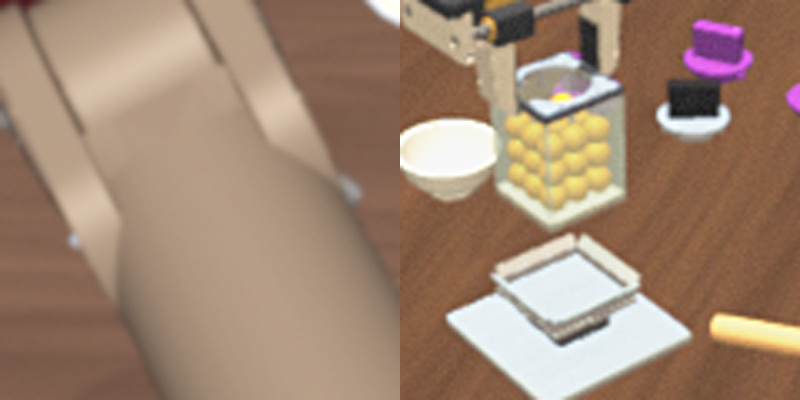

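```bash
python3 - <<'E'
from h import *
for off in(0,.006):
    c=np.array([.5725,.0149])+off*np.array([np.cos(np.radians(149)),np.sin(np.radians(149))])
    a=np.radians(-31+45+90*np.arange(4))
    for z in(.1195,.2095):
        X=np.c_[c[0]+.032*2**.5*np.cos(a),c[1]+.032*2**.5*np.sin(a),[z]*4];print(off,z,proj('side',X).round(1).tolist())
b=cv2.imread('pics/side1.png')
cs,f=mask(b,steel,(280,150,45,30));print([f(quad(c)).round(1).tolist() for c in cs[:2]],[cv2.contourArea(c) for c in cs[:4]])
# dark lower edge of collar & bottom rows
cs,f=mask(b,lambda r,g,b:(g>135)&(b>110)&(r<g+25),(272,165,60,48));q=f(cv2.convexHull(cs[0]));print('hull low',q[np.argsort(-q[:,1])[:3]].round(1).tolist(),'right',q[q[:,0].argmax()],'left',q[q[:,0].argmin()])
E
```

```text
0 0.1195 [[277.2, 197.0], [293.1, 209.0], [315.8, 199.4], [299.5, 188.1]]
0 0.2095 [[275.0, 162.9], [291.5, 174.0], [315.3, 165.0], [298.3, 154.6]]
0.006 0.1195 [[278.7, 198.1], [294.7, 210.2], [317.4, 200.5], [301.0, 189.1]]
0.006 0.2095 [[276.5, 163.9], [293.2, 175.1], [317.0, 166.0], [299.9, 155.5]]
[[[317.6, 165.6], [293.1, 175.6], [287.1, 170.9], [308.4, 160.9]], [[304.6, 159.4], [284.6, 164.1], [284.6, 160.4], [303.1, 153.6]]] [1705.5, 867.5, 0.0, 0.0]
hull low [[294.6, 208.6], [295.6, 208.6], [297.6, 207.9]] right [317.125 196.375] left [271.625 196.125]
```

```bash
python3 -m pendant '[0,-0.002,0.02,0,0,0.002,0.055,0,0,0.02,0,0,0,0.055,0,0,0.016,0,0,0,0.055,0,0,0,0,0,0,0.055,0,0,0,0,0,0,0.055]'
python3 go.py .5715 .0133 .093 149
python3 -m pendant '[0,0,0.004,0,0,0,0.055,0,0,0.004,0,0,0,0.055,0,0,0.004,0,0,0,0.055,0,0,0,0,0,0,0.055]'
python3 go.py .5715 .0133 .093 149
```

```text
clock: 7.82
position: [0.572, 0.0121, 0.1187]
ee_rot: [0.84, 3.026, 0.001]
force: [-0.5, -0.3, -6.0]
width: 0.697
gripper_force: 25.0
t 7.83 pos [0.572  0.0121 0.1187] yaw 148.97 F [-0.4912 -0.3421 -5.9721] w 63.9 gf 24.96477372944355 j7 0.48604867697256765
shift now-axes [0.001  0.0008 0.0257] turn [ 0.0007  0.0006 -0.0005] rows 0.003572715469567959
shift after turn [0.001  0.0008 0.0257]
clock: 8.32
position: [0.5712, 0.0116, 0.1056]
ee_rot: [-0.841, -3.026, 0.0]
force: [0.3, -0.4, -4.9]
width: 0.695
gripper_force: 25.0
t 8.32 pos [0.5712 0.0116 0.1056] yaw 148.95 F [ 0.325  -0.4272 -4.9173] w 63.8 gf 24.96523104608059 j7 0.4744070723620513
shift now-axes [0.0007 0.0016 0.0126] turn [-0.0004 -0.0005 -0.0009] rows 0.004648394992452772
shift after turn [0.0007 0.0016 0.0126]
```

```bash
python3 -m pendant '[0.0005,0.0015,0,0,0,0,0.055,0,0,0.003,0,0,0,0.055,0,0,0.003,0,0,0,0.055,0,0,0.002,0,0,0,0.055,0,0,0,0,0,0,0.055]'
python3 go.py .5715 .0133 .093 149
python3 -m pendant '[0,0,0.002,0,0,0,0.055,0,0,0.002,0,0,0,0.055,0,0,0,0,0,0,0.055,0,0,0,0,0,0,0.055]'
python3 go.py .5715 .0133 .093 149
```

```text
clock: 8.95
position: [0.5717, 0.0132, 0.0977]
ee_rot: [-0.841, -3.027, 0.0]
force: [-0.1, -0.3, -5.5]
width: 0.697
gripper_force: 25.0
t 8.95 pos [0.5717 0.0132 0.0977] yaw 148.96 F [-0.1197 -0.3225 -5.4821] w 64.0 gf 24.964341893792152 j7 0.4641849263258661
shift now-axes [0.0002 0.     0.0047] turn [-0.0003 -0.0004 -0.0008] rows 0.004140928217009499
shift after turn [0.0002 0.     0.0047]
clock: 9.45
position: [0.5718, 0.0132, 0.094]
ee_rot: [-0.841, -3.027, 0.0]
force: [-0.7, 1.1, -5.9]
width: 0.694
gripper_force: 25.0
t 9.45 pos [0.5718 0.0132 0.094 ] yaw 148.95 F [-0.7428  1.1214 -5.8528] w 63.7 gf 24.963097125291824 j7 0.460323585872979
shift now-axes [ 0.0003 -0.0001  0.001 ] turn [-0.0001 -0.0001 -0.0008] rows 0.004273668003291118
shift after turn [ 0.0003 -0.0001  0.001 ]
```

```bash
python3 -m pendant '[0,0,0.001,0,0,0,0.055,0,0,0.001,0,0,0,0.055,0,0,0.001,0,0,0,0.055,0,0,0,0,0,0,0.055]'
python3 go.py .5715 .0133 .093 149
```

```text
clock: 9.95
position: [0.5724, 0.0129, 0.0927]
ee_rot: [0.841, 3.025, -0.001]
force: [-6.4, -3.2, 14.8]
width: 0.691
gripper_force: 25.0
t 9.95 pos [0.5724 0.0129 0.0927] yaw 148.93 F [-6.3632 -3.1568 14.8431] w 63.5 gf 24.964880794286728 j7 0.457380967012909
shift now-axes [ 0.001  -0.0001 -0.0003] turn [-0.0004  0.002  -0.0012] rows 0.010817656545119654
shift after turn [ 0.001  -0.0001 -0.0003]
```

```bash
python3 -m pendant '[0,0,0,0,0,0,0.08,0,0,0,0,0,0,0.08,0,0,0,0,0,0,0.08,0,0,-0.01,0,0,0,0.08,0,0,-0.04,0,0,0,0.08,0,0,-0.05,0,0,0,0.08,0,0,-0.04,0,0,0,0.08,-0.027,-0.043,0,0,0,0,0.08,-0.027,-0.043,0,0,0,0,0.06,-0.027,-0.043,0,0,0,0,0.06]' 20
python3 -m pendant '[-0.027,-0.043,0,0,0,0,0.06,-0.027,-0.043,0,0,0,0,0.06,-0.027,-0.043,0,0,0,0,0.06,0,0,0,0,0,0.16,0.06,0,0,0,0,0,0.16,0.06,0,0,0,0,0,0.16,0.06,0,0,0,0,0,0.16,0.06,0,0,0,0,0,0.16,0.06,0,0,0,0,0,0.16,0.06,0,0,0,0,0,0.16,0.06]'
python3 -m pendant '[0,0,0,0,0,0.16,0.06,0,0,0,0,0,0.16,0.06,0,0,0,0,0,0.16,0.06,0,0,0,0,0,0.16,0.06,0,0,0,0,0,0.16,0.06,0,0,0,0,0,0.16,0.06,0,0,0,0,0,0.16,0.06,0,0,0,0,0,0,0.06]'
python3 go.py .5775 -.294 .1 20.5
python3 - <<'E'
from h import *
a=get_image('top')[:,:,::-1];b=get_image('side')[:,:,::-1]
cv2.imwrite('pics/top2.png',a);cv2.imwrite('pics/side2.png',b)
r=lambda im,x,y,w,h:cv2.resize(im[y:y+h,x:x+w],(400,400),interpolation=cv2.INTER_CUBIC)
cv2.imwrite('pics/v2.png',np.hstack([r(a,270,150,80,80),r(b,255,170,90,90)]))
E
```

```text
clock: 11.2
position: [0.5748, -0.1404, 0.232]
ee_rot: [0.84, 3.026, 0.0]
force: [0.7, -1.3, 0.1]
width: 0.704
gripper_force: 0.0
clock: 12.45
position: [0.5777, -0.2911, 0.2317]
ee_rot: [2.325, 2.112, 0.001]
force: [-0.0, -0.5, -0.2]
width: 0.653
gripper_force: 0.0
clock: 13.45
position: [0.5778, -0.291, 0.2316]
ee_rot: [3.09, 0.564, 0.001]
force: [-0.0, -0.3, 0.5]
width: 0.656
gripper_force: 0.0
t 13.45 pos [ 0.5778 -0.291   0.2316] yaw 20.7 F [-0.02   -0.3385  0.4511] w 60.2 gf 0.0 j7 -0.942086231525015
shift now-axes [-0.0015  0.0027  0.1316] turn [ 0.0003 -0.0005  0.0035] rows 0.01905307975782297
shift after turn [-0.0014  0.0027  0.1316]
```

View pics/v2.png

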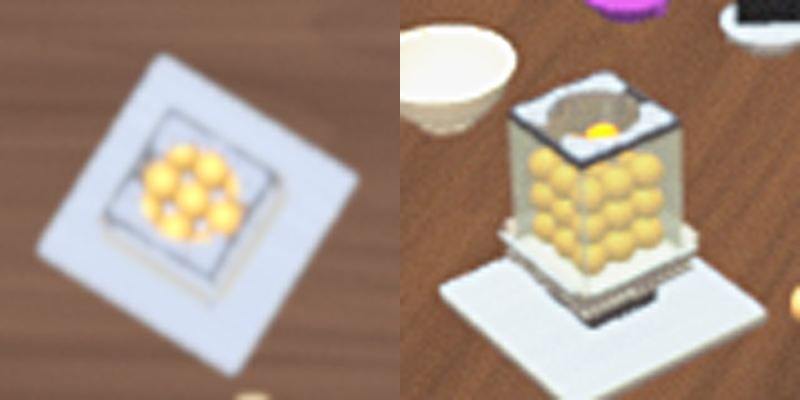

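The top tile shows the jar sitting square in the nest, with collar corners at about (172,108), (280,180), (215,280) and (103,218). In the side tile it stands level inside the walls. Next I measure the mouth and the notch direction.

```bash
python3 - <<'E'
from h import *
b=cv2.imread('pics/side2.png');a=cv2.imread('pics/top2.png')
cs,f=mask(b,steel,(275,183,47,24));q=f(quad(np.vstack([c for c in cs if cv2.contourArea(c)>25])));X=onz('side',q,.128)
print('side',q.round(1).tolist(),onz('side',cen(q),.128),[np.degrees(np.arctan2(*(X[(i+1)%4]-X[i])[1::-1])).round(1)%90 for i in range(4)],np.linalg.norm(X-np.roll(X,-1,0),axis=1))
qt=np.array([[172,108],[280,180],[215,280],[103,218]])/5+[269.6,149.6]
X=onz('top',qt,.128);print('top',onz('top',cen(qt),.128),[np.degrees(np.arctan2(*(X[(i+1)%4]-X[i])[1::-1])).round(1)%90 for i in range(4)],np.linalg.norm(X-np.roll(X,-1,0),axis=1));print('tri',*tri(cen(qt),cen(q)))
# plums+hole: saturated yellow in top
cs,f=mask(a,lambda r,g,b:(r>b+25),(293,170,32,36));c=f(cs[0]);print('hole',cv2.minEnclosingCircle(c.astype(np.float32)))
for yaw in(59,149):
    d=.029*np.array([np.cos(np.radians(yaw)),np.sin(np.radians(yaw)),0])
    for n,bx,k in(('top',(270,150),5),('side',(255,170),400/90)):
        print(yaw,n,[((proj(n,np.array([.5664,.0164,.128])+s*d)[0]-bx)*k).round() for s in(1,-1)])
# lid again
st=lambda r,g,b:(b>r-2)&(g>r-4)&(b>125)
cs,f=mask(b,st,(322,158,34,26));print('lid side',cv2.fitEllipse(f(cv2.convexHull(np.vstack(cs))).astype(np.float32)))
# predicted bar corners in top for centre .5775,-.294 yaw 20.5
for z in(.017,.049):
    u=np.array([np.cos(np.radians(20.5)),np.sin(np.radians(20.5)),0]);v=np.array([-u[1],u[0],0])
    print([proj(n,[np.array([.5775,-.294,z])+i*.023*u+j*.008*v for i,j in((1,1),(1,-1),(-1,-1),(-1,1))]).round(1).tolist() for n in('top','side')])
E
```

```text
side [[295.6, 206.9], [278.1, 194.1], [301.1, 185.4], [317.9, 196.6]] [[0.567  0.0144 0.128 ]] [np.float64(59.6), np.float64(57.599999999999994), np.float64(59.400000000000006), np.float64(61.4)] [0.0687 0.0648 0.0644 0.0646]
top [[0.565  0.0121 0.128 ]] [np.float64(57.2), np.float64(58.19999999999999), np.float64(62.1), np.float64(59.3)] [0.0655 0.0599 0.0644 0.0654]
tri [0.5664 0.0126 0.1269] 0.0026925968351842232
hole ((307.98388671875, 188.8642578125), 11.322750091552734)
59 top [array([135., 163.]), array([233., 224.])]
59 side [array([147., 134.]), array([238.,  97.])]
149 top [array([153., 242.]), array([215., 145.])]
149 side [array([227., 139.]), array([161.,  92.])]
lid side ((337.5188293457031, 174.49835205078125), (10.818425178527832, 22.00728988647461), 91.15796661376953)
[[[416.2, 183.4], [421.7, 181.4], [427.6, 197.2], [422.1, 199.1]], [[329.8, 175.6], [329.7, 172.9], [345.3, 172.9], [345.5, 175.6]]]
[[[418.5, 182.2], [424.1, 180.2], [430.1, 196.4], [424.5, 198.3]], [[329.8, 166.0], [329.8, 163.4], [345.5, 163.3], [345.7, 166.0]]]
```

```bash
python3 -m pendant '[-0.0015,0.0027,0.03,0,0,0.003,0.05,0,0,0.04,0,0,0,0.05,0,0,0.04,0,0,0,0.05,0,0,0.03,0,0,0,0.05,0,0,0.02,0,0,0,0.05,0,0,0.02,0,0,0,0.05,0,0,0,0,0,0,0.05,0,0,0,0,0,0,0.05]'
python3 go.py .5775 -.294 .033 20.5
```

```text
clock: 14.55
position: [0.5777, -0.2946, 0.0519]
ee_rot: [3.091, 0.559, 0.002]
force: [0.5, 0.5, 0.7]
width: 0.541
gripper_force: 0.0
t 14.55 pos [ 0.5777 -0.2946  0.0519] yaw 20.51 F [0.4613 0.4704 0.727 ] w 49.7 gf 0.0 j7 -0.9957366789075961
shift now-axes [ 0.     -0.0006  0.0189] turn [ 0.0005 -0.0009  0.0001] rows 0.004817330769538061
shift after turn [ 0.     -0.0006  0.0189]
```

```bash
python3 -m pendant '[0,0,0.01,0,0,0,0.05,0,0,0.008,0,0,0,0.05,0,0,0,0,0,0,0.05,0,0,0,0,0,0,0.05,0,0,0,0,0,0,0.005,0,0,0,0,0,0,0.005,0,0,0,0,0,0,0.005,0,0,0,0,0,0,0.005,0,0,0,0,0,0,0.005,0,0,0,0,0,0,0.005]' 30
python3 go.py .5775 -.294 .033 20.5
```

```text
clock: 15.8
position: [0.5771, -0.2944, 0.033]
ee_rot: [3.092, 0.557, -0.0]
force: [0.1, -0.7, 0.8]
width: 0.059
gripper_force: 0.0
t 15.8 pos [ 0.5771 -0.2944  0.033 ] yaw 20.44 F [ 0.0582 -0.7118  0.827 ] w 5.4 gf 0.0 j7 -1.003674554083278
shift now-axes [ 0.0005 -0.0003  0.    ] turn [ 0.      0.     -0.0011] rows 0.005757901772431171
shift after turn [ 0.0005 -0.0003  0.    ]
```

```bash
python3 - <<'E'
from h import *
a=get_image('top')[:,:,::-1];b=get_image('side')[:,:,::-1]
cv2.imwrite('pics/top3.png',a);cv2.imwrite('pics/side3.png',b)
r=lambda im,x,y,w,h:cv2.resize(im[y:y+h,x:x+w],(400,400),interpolation=cv2.INTER_CUBIC)
cv2.imwrite('pics/v3.png',np.hstack([r(a,380,150,100,100),r(b,295,110,80,80)]))
E
```

```text
(no output)
```

View pics/v3.png

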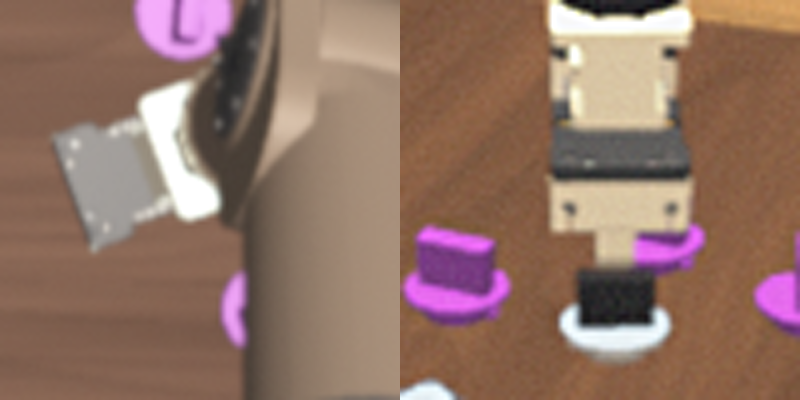

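The right tile shows the finger ending at the top of the bar, with the lid undisturbed at (614,327) and the front finger not visible, so the grasp missed. I project the tool geometry into both views to find out why.

```bash
python3 - <<'E'
from h import *
s=observe();print(s['position'],s['ee_rot'],s['width'],s['gripper_force'],s['joints'])
M=R.from_rotvec(s['ee_rot']).as_matrix();p=s['position'];t=lambda *v:p+M@np.array(v)
for nm,v in(('tip',(0,0,.011)),('body front L',(.0375,-.095,-.055)),('body front R',(-.0375,-.095,-.055)),('body back',(0,.095,-.055)),('fing',(0,-.02,-.02)),('short front',(.095,-.0375,-.055)),('short',(-.095,-.0375,-.055))):
    print(nm,'top tile',(proj('top',t(*v))[0]-[380,150])*4,'side tile',(proj('side',t(*v))[0]-[295,110])*5+[400,0])
E
```

```text
[ 0.5771 -0.2944  0.033 ] [3.0917 0.5573 0.    ] 0.055265385251808734 0.0 [ 0.5588  0.6592 -0.2592  1.6658  0.2117  0.8441 -1.0037]
tip top tile [169.7552 160.9387] side tile [613.7602 313.5021]
body front L top tile [ 32.1855 146.4883] side tile [549.988  293.9012]
body front R top tile [ 72.0089 255.7184] side tile [689.2056 293.5033]
body back top tile [328.0944 103.9016] side tile [611.5893 141.9519]
fing top tile [150.846  166.9653] side tile [615.3038 283.6496]
short front top tile [85.0893 34.358 ] side tile [447.539  244.4654]
short top tile [186.9971 310.5219] side tile [787.146 243.246]
```

```bash
python3 - <<'E'
from h import *
for a,b in(((393.5,183),(324.8,156.2)),((403.5,212),(352.8,156.2)),((393.5,183),(324.8,145.2)),((403.5,212),(352.8,145.2)),):print(tri(a,b))
s=observe();M=R.from_rotvec(s['ee_rot']).as_matrix()
for a,b in(((393.5,183),(324.8,156.2)),((403.5,212),(352.8,156.2))):print(M.T@(tri(a,b)[0]-s['position']))
E
python3 - <<'E'
import sys;sys.path.insert(0,'.')
E
```

```text
(array([ 0.5845, -0.2022,  0.1205]), np.float64(0.002134757750312052))
(array([ 0.5128, -0.2274,  0.1208]), np.float64(5.7475769545603274e-05))
(array([ 0.5816, -0.197 ,  0.156 ]), np.float64(0.000478755764173316))
(array([ 0.5117, -0.2216,  0.1563]), np.float64(0.000802629601193427))
[ 0.0391 -0.0838 -0.0874]
[-0.0369 -0.0853 -0.0878]
```

The gripper stands about 32 mm higher than the reported TCP implies. Both views agree on this, and the jar grip was also nearer the rim than intended. The fingers therefore closed above the bar. I reopen and descend further, watching the force.

```bash
python3 -m pendant '[0,0,0,0,0,0,0.05,0,0,0,0,0,0,0.05,0,0,0,0,0,0,0.05,0,0,0,0,0,0,0.05,0,0,0.008,0,0,0,0.05,0,0,0.006,0,0,0,0.05,0,0,0.004,0,0,0,0.05,0,0,0,0,0,0,0.05]'
python3 -m pendant '[0,0,0.004,0,0,0,0.05,0,0,0.003,0,0,0,0.05,0,0,0,0,0,0,0.05,0,0,0,0,0,0,0.05]'
python3 go.py .5775 -.294 .0 20.5
python3 - <<'E'
from h import *
b=get_image('side')[:,:,::-1];cv2.imwrite('pics/side4.png',b)
cv2.imwrite('pics/v4.png',cv2.resize(b[120:190,300:380],(640,560),interpolation=cv2.INTER_CUBIC))
E
```

```text
clock: 16.9
position: [0.5768, -0.2943, 0.0145]
ee_rot: [-3.091, -0.557, 0.001]
force: [-0.2, 0.2, -0.4]
width: 0.546
gripper_force: 0.0
clock: 17.4
position: [0.5772, -0.2944, 0.0081]
ee_rot: [3.092, 0.557, 0.0]
force: [0.8, -0.3, -0.5]
width: 0.546
gripper_force: 0.0
t 17.4 pos [ 0.5772 -0.2944  0.0081] yaw 20.44 F [ 0.7573 -0.3011 -0.4729] w 50.1 gf 0.0 j7 -1.0130323869613247
shift now-axes [ 0.0005 -0.0003  0.0081] turn [ 0.0001 -0.     -0.0011] rows 0.005654036004025712
shift after turn [ 0.0005 -0.0003  0.0081]
```

View pics/v4.png

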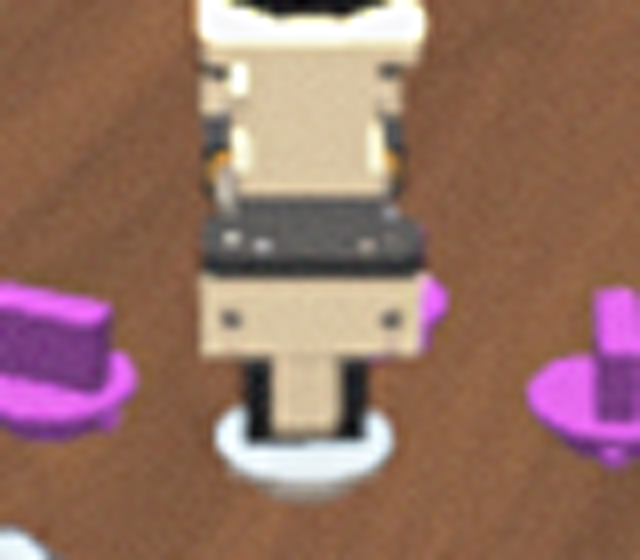

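```bash
python3 -m pendant '[0,0,0.003,0,0,0,0.05,0,0,0.003,0,0,0,0.05,0,0,0.003,0,0,0,0.05,0,0,0,0,0,0,0.05]'
python3 -m pendant '[0,0,0.002,0,0,0,0.05,0,0,0.001,0,0,0,0.05,0,0,0,0,0,0,0.05,0,0,0,0,0,0,0.05]'
python3 go.py .5775 -.294 .0 20.5
python3 - <<'E'
from h import *
b=get_image('side')[:,:,::-1];cv2.imwrite('pics/side5.png',b)
M=R.from_rotvec(observe()['ee_rot']).as_matrix();p=observe()['position']
c=b[:,336:341].astype(int).mean(1)
print(c[160:184].round().astype(int).tolist())
for y in(-.025,-.035,-.044):
    print(y,[(zr,proj('side',np.r_[(p+M@np.array([0,y,0]))[:2],zr])[0].round(1).tolist()) for zr in(.017,.025,.035)])
E
```

```text
clock: 17.95
position: [0.5769, -0.2943, -0.0014]
ee_rot: [-3.091, -0.557, 0.001]
force: [0.6, -0.4, 0.1]
width: 0.543
gripper_force: 0.0
clock: 18.45
position: [0.5772, -0.2944, -0.0039]
ee_rot: [3.092, 0.557, 0.0]
force: [0.3, -0.3, 0.7]
width: 0.544
gripper_force: 0.0
t 18.45 pos [ 0.5772 -0.2944 -0.0039] yaw 20.44 F [ 0.2787 -0.3078  0.7489] w 49.9 gf 0.0 j7 -1.017497861053834
shift now-axes [ 0.0005 -0.0003 -0.0039] turn [ 0.0001 -0.     -0.001 ] rows 0.005521372533027463
shift after turn [ 0.0005 -0.0003 -0.0039]
[[167, 202, 223], [166, 200, 219], [163, 198, 217], [163, 197, 216], [163, 197, 216], [163, 199, 217], [166, 199, 218], [164, 199, 217], [160, 194, 214], [160, 193, 213], [159, 193, 213], [161, 194, 214], [161, 194, 214], [158, 192, 213], [159, 193, 213], [159, 193, 214], [139, 170, 191], [126, 147, 162], [214, 212, 205], [230, 227, 221], [172, 177, 181], [136, 148, 156], [105, 118, 138], [75, 100, 136]]
-0.025 [(0.017, [337.9, 178.4]), (0.025, [338.0, 176.1]), (0.035, [338.0, 173.0])]
-0.035 [(0.017, [338.0, 180.2]), (0.025, [338.0, 177.8]), (0.035, [338.1, 174.8])]
-0.044 [(0.017, [338.1, 181.8]), (0.025, [338.1, 179.4]), (0.035, [338.2, 176.3])]
```

```bash
python3 -m pendant '[0,0,0,0,0,0,0.005,0,0,0,0,0,0,0.005,0,0,0,0,0,0,0.005,0,0,0,0,0,0,0.005,0,0,0,0,0,0,0.005,0,0,0,0,0,0,0.005]' 40
python3 go.py .5772 -.2944 .11 20.5
```

```text
clock: 19.25
position: [0.5771, -0.2943, -0.004]
ee_rot: [-3.092, -0.558, 0.0]
force: [-0.2, 1.4, 0.4]
width: 0.169
gripper_force: 40.0
t 19.25 pos [ 0.5771 -0.2943 -0.004 ] yaw 20.45 F [-0.2235  1.3532  0.3503] w 15.5 gf 40.0000262260437 j7 -1.0175451053938818
shift now-axes [ 0.      0.0001 -0.114 ] turn [-0.0001  0.     -0.0009] rows 0.004986963047409214
shift after turn [ 0.      0.0002 -0.114 ]
```

```bash
python3 -m pendant '[0,0,-0.02,0,0,0,0.005,0,0,-0.035,0,0,0,0.005,0,0,-0.035,0,0,0,0.005,0,0,-0.035,0,0,0,0.005,0,0,-0.035,0,0,0,0.005,0,0,0,0,0,-0.168,0.005,0,0,0,0,0,-0.168,0.005,0,0,0,0,0,-0.168,0.005,0,0,0,0,0,-0.168,0.005,0,0,0,0,0,0,0.005]'
python3 go.py .5668 .015 .156 59
python3 -m pendant '[0.043,-0.028,0,0,0,0,0.005,0.043,-0.028,0,0,0,0,0.005,0.043,-0.028,0,0,0,0,0.005,0.043,-0.028,0,0,0,0,0.005,0.043,-0.028,0,0,0,0,0.005,0.043,-0.028,0,0,0,0,0.005,0,0,0,0,0,0,0.005,0,0,0,0,0,0,0.005]'
python3 go.py .5668 .015 .156 59
```

```text
clock: 20.5
position: [0.577, -0.2947, 0.157]
ee_rot: [2.736, 1.543, 0.001]
force: [-0.0, 0.0, -1.6]
width: 0.175
gripper_force: 40.0
t 20.5 pos [ 0.577  -0.2947  0.157 ] yaw 58.86 F [-0.027   0.0253 -1.5678] w 16.0 gf 39.99833643436432 j7 -0.3688694728300951
shift now-axes [ 0.2598 -0.1689  0.0009] turn [ 0.0007 -0.0001 -0.0024] rows 0.012904639437253578
shift after turn [ 0.2602 -0.1682  0.001 ]
clock: 21.5
position: [0.5664, 0.0129, 0.1565]
ee_rot: [2.736, 1.542, -0.0]
force: [0.4, -1.1, -1.8]
width: 0.169
gripper_force: 40.0
t 21.5 pos [0.5664 0.0129 0.1565] yaw 58.8 F [ 0.3931 -1.104  -1.7775] w 15.5 gf 39.999507665634155 j7 -0.8955430501366383
shift now-axes [ 0.002  -0.0007  0.0005] turn [ 0.0008  0.0005 -0.0034] rows 0.018385409364118713
shift after turn [ 0.002  -0.0007  0.0005]
```

```bash
python3 -m pendant '[0.002,-0.0007,0.01,0,0,-0.003,0.005,0,0,0.01,0,0,0,0.005,0,0,0.004,0,0,0,0.005,0,0,0,0,0,0,0.005,0,0,0,0,0,0,0.005]'
python3 go.py .5668 .015 .131 59
python3 - <<'E'
from h import *
b=get_image('side')[:,:,::-1];cv2.imwrite('pics/side6.png',b)
cv2.imwrite('pics/v6.png',cv2.resize(b[165:225,260:340],(800,600),interpolation=cv2.INTER_CUBIC))
s=observe();M=R.from_rotvec(s['ee_rot']).as_matrix();p=s['position']
o=p-[0,0,p[2]]+[0,0,p[2]+.004]
th=np.linspace(0,2*np.pi,73);C=np.c_[np.cos(th),np.sin(th)]
for z,r in((.017,.032),(.013,.032),(0,.023)):
    q=proj('side',np.c_[o[0]+r*C[:,0],o[1]+r*C[:,1],[o[2]+z]*73]);print(z,'tile L,R,T,B',((q.min(0)-[260,165])*10).round(),((q.max(0)-[260,165])*10).round())
a=np.radians(59+45+90*np.arange(4))
print('collar pred',((proj('side',np.c_[.5668+.032*2**.5*np.cos(a),.015+.032*2**.5*np.sin(a),[.128]*4])-[260,165])*10).round().tolist())
E
```

```text
clock: 22.12
position: [0.5669, 0.0153, 0.1322]
ee_rot: [2.733, 1.549, 0.0]
force: [0.5, -0.3, -1.6]
width: 0.171
gripper_force: 40.0
t 22.12 pos [0.5669 0.0153 0.1322] yaw 59.1 F [ 0.5319 -0.3349 -1.606 ] w 15.7 gf 39.99964714050293 j7 -0.9111038447181027
shift now-axes [-0.0003  0.0001  0.0012] turn [ 0.0002 -0.0002  0.0018] rows 0.009649260678254633
shift after turn [-0.0003  0.0001  0.0012]
0.017 tile L,R,T,B [240. 141.] [522. 287.]
0.013 tile L,R,T,B [241. 156.] [522. 302.]
0 tile L,R,T,B [283. 224.] [483. 330.]
collar pred [[353.0, 414.0], [581.0, 317.0], [416.0, 205.0], [192.0, 294.0]]
```

View pics/v6.png

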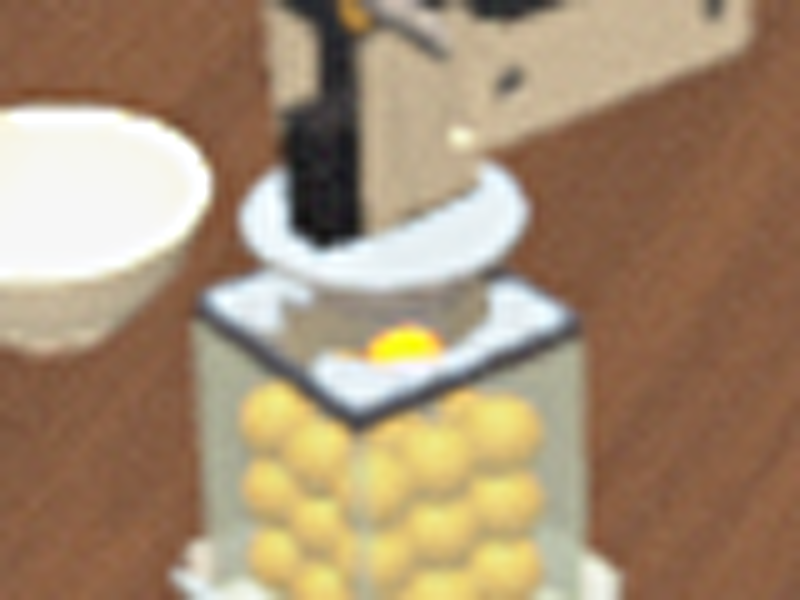

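The tile shows the flange spanning 240–528 centred over the collar spanning 198–580, both matching prediction to well under a millimetre. The near-left notch at about (300,330) lies under the bar line. I lower it with force checks.

```bash
python3 -m pendant '[0,0,0.004,0,0,0,0.005,0,0,0.003,0,0,0,0.005,0,0,0.002,0,0,0,0.005,0,0,0,0,0,0,0.005]'
python3 go.py .5668 .015 .111 59
python3 -m pendant '[0,0,0.002,0,0,0,0.005,0,0,0.001,0,0,0,0.005,0,0,0,0,0,0,0.005]'
python3 go.py .5668 .015 .111 59
```

```text
clock: 22.68
position: [0.5666, 0.0153, 0.1228]
ee_rot: [-2.733, -1.55, 0.001]
force: [-0.3, -0.7, -1.7]
width: 0.172
gripper_force: 40.0
t 22.68 pos [0.5666 0.0153 0.1228] yaw 59.11 F [-0.2579 -0.706  -1.6718] w 15.8 gf 39.99973475933075 j7 -0.917508414958268
shift now-axes [-0.0002  0.0003  0.0118] turn [-0.0003  0.0002  0.0019] rows 0.010474687019405474
shift after turn [-0.0002  0.0003  0.0118]
clock: 23.05
position: [0.5667, 0.0153, 0.12]
ee_rot: [-2.733, -1.55, 0.0]
force: [0.1, -0.4, -2.5]
width: 0.174
gripper_force: 40.0
t 23.05 pos [0.5667 0.0153 0.12  ] yaw 59.11 F [ 0.1325 -0.3823 -2.5429] w 16.0 gf 39.99963819980621 j7 -0.919635014850589
shift now-axes [-0.0003  0.0002  0.009 ] turn [-0.      0.      0.0019] rows 0.010447035979040535
shift after turn [-0.0003  0.0002  0.009 ]
```

```bash
python3 -m pendant '[0,0,0.002,0,0,0,0.005,0,0,0.002,0,0,0,0.005,0,0,0.002,0,0,0,0.005,0,0,0,0,0,0,0.005]'
python3 go.py .5668 .015 .111 59
python3 -m pendant '[0,0,0.001,0,0,0,0.005,0,0,0.001,0,0,0,0.005,0,0,0.001,0,0,0,0.005,0,0,0,0,0,0,0.005]'
python3 go.py .5668 .015 .111 59
```

```text
clock: 23.55
position: [0.5666, 0.0153, 0.1138]
ee_rot: [-2.733, -1.55, 0.001]
force: [-0.4, 0.6, -2.2]
width: 0.172
gripper_force: 40.0
t 23.55 pos [0.5666 0.0153 0.1138] yaw 59.11 F [-0.4285  0.6032 -2.2472] w 15.8 gf 39.999589920043945 j7 -0.9240272299361215
shift now-axes [-0.0002  0.0003  0.0028] turn [-0.0003  0.0002  0.002 ] rows 0.010544520555128516
shift after turn [-0.0002  0.0003  0.0028]
clock: 24.05
position: [0.5668, 0.0154, 0.111]
ee_rot: [2.733, 1.55, 0.0]
force: [-0.7, -0.4, -1.2]
width: 0.174
gripper_force: 40.0
t 24.05 pos [0.5668 0.0154 0.111 ] yaw 59.12 F [-0.6989 -0.402  -1.2295] w 16.0 gf 39.99948441982269 j7 -0.9261760421696439
shift now-axes [-0.0003  0.0002  0.    ] turn [0.    0.    0.002] rows 0.010834617094120015
shift after turn [-0.0003  0.0002  0.    ]
```

```bash
python3 -m pendant '[0,0,0.0007,0,0,0,0.005,0,0,0,0,0,0,0.005,0,0,0,0,0,0,0.005]'
python3 go.py .5668 .015 .111 59
python3 -m pendant '[0,0,0.0007,0,0,0,0.005,0,0,0,0,0,0,0.005,0,0,0,0,0,0,0.005]'
python3 go.py .5668 .015 .111 59
```

```text
clock: 24.42
position: [0.5668, 0.0154, 0.111]
ee_rot: [2.732, 1.549, 0.0]
force: [-2.7, -0.2, 4.6]
width: 0.174
gripper_force: 40.0
t 24.43 pos [0.5668 0.0154 0.111 ] yaw 59.11 F [-2.7064 -0.2333  4.6147] w 16.0 gf 40.0010883808136 j7 -0.9267121317444089
shift now-axes [-0.0003  0.0002 -0.    ] turn [0.0005 0.     0.0019] rows 0.010446643931991241
shift after turn [-0.0003  0.0002 -0.    ]
clock: 24.8
position: [0.5668, 0.0154, 0.1109]
ee_rot: [2.732, 1.549, 0.001]
force: [-5.7, -0.9, 13.0]
width: 0.175
gripper_force: 40.0
t 24.8 pos [0.5668 0.0154 0.1109] yaw 59.11 F [-5.657  -0.9046 13.0109] w 16.1 gf 40.00476121902466 j7 -0.9272027951099322
shift now-axes [-0.0003  0.0001 -0.0001] turn [0.001  0.0001 0.0019] rows 0.010383978505188926
shift after turn [-0.0003  0.0001 -0.0001]
```

```bash
python3 -m pendant '[0,0,-0.0007,0,0,0,0.005,0,0,0,0,0,0.06,0.005,0,0,0,0,0,0.1,0.005,0,0,0,0,0,0.1,0.005,0,0,0,0,0,0.1,0.005,0,0,0,0,0,0.1,0.005,0,0,0,0,0,0.1,0.005,0,0,0,0,0,0.1,0.005,0,0,0,0,0,0,0.005,0,0,0,0,0,0,0.005]'
python3 go.py .5668 .0154 .111 14
python3 - <<'E'
from h import *
print(observe()['ft_torque'])
b=get_image('side')[:,:,::-1];cv2.imwrite('pics/side7.png',b);b2=cv2.imread('pics/side2.png')
cv2.imwrite('pics/v7.png',cv2.resize(np.hstack([b2[175:245,265:335],b[175:245,265:335]]),(800,400),interpolation=cv2.INTER_CUBIC))
E
```

```text
clock: 26.05
position: [0.5675, 0.0154, 0.111]
ee_rot: [3.086, 0.584, 0.002]
force: [0.3, -1.3, 5.1]
width: 0.174
gripper_force: 40.0
t 26.05 pos [0.5675 0.0154 0.111 ] yaw 21.44 F [ 0.2812 -1.2844  5.1495] w 15.9 gf 40.004786252975464 j7 -1.4970014492042691
shift now-axes [-0.0006 -0.0003 -0.    ] turn [ 0.0005 -0.0015  0.1299] rows 0.6985492849100761
shift after turn [-0.0007 -0.0002 -0.    ]
[-0.1516  0.1448 -0.0787]
```

View pics/v7.png

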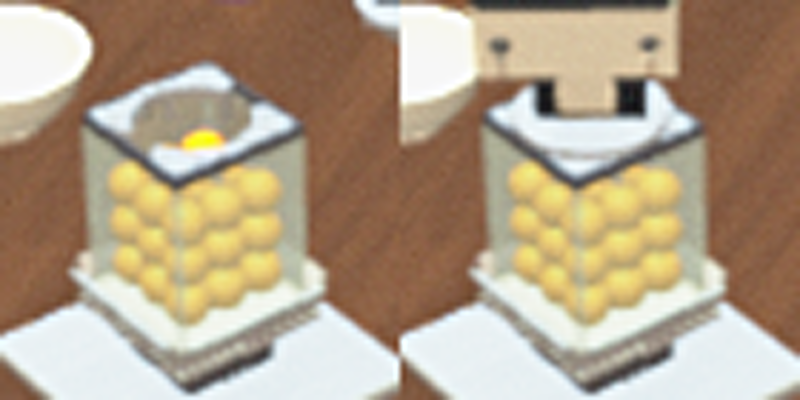

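Side by side, the jar has not turned noticeably: its corners are at (85,115), (302,125) and (177,185) before and at the same places after. The lid sits flat on the collar. I finish the turn.

```bash
python3 -m pendant '[0,0,0,0,0,0.07,0.005,0,0,0,0,0,0.068,0.005,0,0,0,0,0,0,0.005,0,0,0,0,0,0,0.005,0,0,0,0,0,0,0.005,0,0,0,0,0,0,0.005]'
python3 go.py .5668 .0154 .111 13.7
python3 - <<'E'
from h import *
print(observe()['ft_torque'])
b=get_image('side')[:,:,::-1];cv2.imwrite('pics/side8.png',b)
for n in(2,8):
    im=cv2.imread(f'pics/side{n}.png')
    # dark collar edge lines: subpixel dark row on left & right front edges
    g=cv2.cvtColor(im,cv2.COLOR_BGR2GRAY).astype(float);out=[]
    for cols in(range(283,293),range(299,315)):
        pts=[]
        for c in cols:
            col=g[192:214,c];w=np.clip(100-col,0,None);i=int(col.argmin());k=np.arange(max(0,i-2),min(22,i+3));pts.append((c,192+(k*w[k]).sum()/max(w[k].sum(),1e-6)))
        p=np.polyfit(*np.array(pts).T,1);X=onz('side',[[cols[0],np.polyval(p,cols[0])],[cols[-1],np.polyval(p,cols[-1])]],.125);d=X[1]-X[0];out.append(round(np.degrees(np.arctan2(d[1],d[0]))%90,2))
    print(n,out)
E
```

```text
clock: 26.85
position: [0.5675, 0.0155, 0.111]
ee_rot: [-3.12, -0.37, -0.003]
force: [0.9, -0.4, 5.4]
width: 0.173
gripper_force: 40.0
t 26.85 pos [0.5675 0.0155 0.111 ] yaw 13.54 F [ 0.8768 -0.3835  5.4276] w 15.8 gf 40.005444288253784 j7 -1.6170384331439476
shift now-axes [-0.0007 -0.0001 -0.    ] turn [ 0.0001 -0.0016 -0.0029] rows 0.015374016534100397
shift after turn [-0.0007 -0.0001 -0.    ]
[-0.0718  0.14   -0.1235]
2 [np.float64(59.35), np.float64(61.33)]
8 [np.float64(85.78), np.float64(27.83)]
```

```bash
python3 - <<'E'
from h import *
for n in(2,7,8):
    g=cv2.cvtColor(cv2.imread(f'pics/side{n}.png'),cv2.COLOR_BGR2GRAY).astype(float);out=[]
    for cols,a,b in((range(281,294),(278.1,195.1),(295.6,207.9)),(range(299,316),(295.6,207.9),(317.9,197.6))):
        pts=[]
        for c in cols:
            r0=int(round(a[1]+(b[1]-a[1])*(c-a[0])/(b[0]-a[0])));k=np.arange(r0-3,r0+4);v=g[k,c];w=np.clip(np.median(v)-v,0,None);pts.append((c,(k*w).sum()/w.sum()))
        p=np.polyfit(*np.array(pts).T,1);X=onz('side',[[c,np.polyval(p,c)] for c in(cols[0],cols[-1])],.126);d=X[1]-X[0];out.append(float(round(np.degrees(np.arctan2(d[1],d[0]))%90,2)))
    print(n,out)
E
```

```text
2 [60.1, 58.65]
7 [59.91, 58.32]
8 [60.16, 57.99]
```

```bash
python3 -c "
from cell import sign_off
print(sign_off())"
```

```text
the job is handed in; nothing more can be done
None
```

The square jar is fully down in the nest and released, and the lid is seated through the notches, turned about 45° clockwise and still gripped; handed in at about 27 s of the 64 s allowed (the first lid grasp closed above the bar and was redone).

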